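# Set up the sandwich press and hold its stamp ready

### The arm

A 6-joint arm with a two-finger parallel gripper is mounted at the origin on the work surface. World frame = base frame: x ahead of the robot, y to its left, z up, the work surface at z = 0. Lengths are in m, angles in rad, forces in N, time in s.
With the tool pointing down it reaches from about 0.25 to 0.725 m from the base axis. Payload 4 kg.
Tool frame: the origin (TCP) lies between the finger pads; the fingertips stand r.tip_reach ahead of it and the grasp point (between the pads) lies 2 mm behind it (r.tip_reach is the distance from the TCP to the fingertips, in m); z points along the fingers, y is the direction in which the jaws open and shut (so a half turn about z gives the same grasp; the last joint's range is limited). The gripper opens to 85 mm and grips with 20 to 120 N. Pads are 22 mm wide; open, the fingers measure 114 mm over their backs; the gripper's body (76 mm by 85 mm) begins 54 mm behind the grasp point. The pads swing forward as they close: fully open they stand 13 mm farther back than shut.
Start: joints at [-1.179, 0.241, 0.005, 1.335, 0, 1.571], TCP at [0.191, -0.462, 0.248] pointing down, gripper open.
Joint ranges: [-2.72, 2.72], [-1.05, 1.87], [-1.09, 1.28], [-1.99, 2.15], [-1.42, 1.44], [-3.14, 3.14]. Speed limits (rad/s): [2.79, 2.79, 3.14, 3.14, 3.14, 3.14].

### API

Orientations are given as a 3x3 rotation matrix whose columns are the frame's x, y, z axes.
In Python, from bench import r gives the robot as it stands.
- The arm moves only by the tool apply_moves, never from a script. Its argument "deltas" is a list of rows, each a list of 3 entries, a list of its own where there are three numbers: the shift along the world's x, y, z in m, then the turn, a rotation vector about the world's x, y, z in rad, then the finger opening in m, from 0 to 0.0854. A call has 1 to 8 rows; each row is the pose to reach, as a shift and turn from the pose commanded when the call began; what a row does not reach only later rows make up. A row lasts 1/8 s, in which the tool goes at most 62.5 mm and 10.7 degrees, less where a joint would pass 70% of its speed; a pose out of reach is approached as far as the arm can. A call with a gripper value outside its range is refused whole. The fingers move at their own pace and stop on an object; the grip force is fixed at half the most. Time passes only in rows, so rows that repeat a pose let the fingers close. It gives the time, the measured TCP pose, the force and the opening at its end, in the units of the state.
- r.get_state(): the state, without advancing time (a new reading comes with each control period).
- r.read_camera(name): name is "scene" or "top" or "wrist"; returns (picture, depth): 480x640x3 uint8, red, green, blue; 480x640 float32, m along the optical axis (not along the pixel's ray), 0 where there is no reading.
- r.camera_params(name): a dict with "vfov" (degrees; the focal length in pixels is half the picture's height over the tangent of half this angle, whatever the lens; pixels are square), "cx", "cy" (the principal point, pixels), "rvec" (rotation vector, rad) and "tvec" (3), from world to camera coordinates, as OpenCV has them; the wrist camera has in their place "hand_eye" (4x4, takes a point from camera to tool coordinates, whose origin is the TCP and whose axes are the flange's). Camera axes: x right, y down, z forward; pixel columns grow to the right and rows downward; lengths in m; the calibration is good to about 2 mm. A picture is of the moment at which its call begins: read the wrist's pose just before it. camera_params takes no time and is no camera call.
- r.hand_in(): hands the job in, once; it reports no verdict.
The state is a dict: "t": time; "joint_positions": joint angles; "qvel": joint speeds; "joint_torque": joint torques, N m; "position": TCP position; "tool_rot": TCP orientation; "contact_force": force on the tool from outside, world axes, zero at the start; "wrist_torque": the same for the moment, N m; "gripper_width": finger opening in m.
Only numpy, scipy, OpenCV 4.12 (cv2) and the standard library are available. Lean on these libraries where they do the work, as an engineer would, in place of code of your own. Each camera call takes 0.05 s, during which the arm holds its last target. There are 200 camera calls.

### The job

Lower the wooden mould frame over the two pins of the press base until it sits flush, and let go of it. Then lift the stamp by its handle, carry it clear over the racks and finish while still holding it, still and level, a finger's breadth (1 to 2 cm) above the frame's mouth, centred and lined up with the opening and not touching it, so that the cook can slip the bread in. Do not bump the racks, and leave the other things on the counter where they are.

Things in the scene. Friction and masses are not known exactly. Their poses are not given: they have to be found in the camera images.
- press_base: Wooden slab fixed to the counter, 190 (x) x 76 (y) x 18 mm high, in one of three places (left, middle, right) between which the racks stand; turned up to 26 degrees from world x. Origin: centre of its underside, z up. Two upright 10 mm steel pins at x = +72 and -72 mm, y = 0, rise 26 mm above its top, the last 7 mm tapered.
- frame: Loose wooden mould frame, about 0.22 kg, flat on the counter in another place, turned up to 26 degrees. Origin: centre of its underside, x lengthwise, z up. Plate 176 x 58 x 12 mm with 15 mm through holes for the pins at x = +72 and -72 mm, y = 0. Grip its collar from above across 58 mm (along y). Seated, its underside is 18 mm above the counter, its x along the base's x, either way round.
- frame_mouth (a point): Centre of the frame's mouth at the rim, 40 mm above the frame's origin, axes as the frame's. The mouth is a rectangular through opening 110 (x) x 44 (y) mm in the frame's middle; round it stands a collar 124 (x) x 58 (y) mm outside, walls 7 mm, its rim 40 mm above the frame's underside.
- stamp: Loose wooden stamp, about 0.2 kg, upright in the remaining place, turned up to 26 degrees. Origin: centre of its underside, x lengthwise, z up. Foot 96 (x) x 28 (y) x 22 mm high; two 14 mm posts at x = +25 and -25 mm carry a handle bar 84 (x) x 18 (y) x 24 mm high, from 55 to 79 mm above the underside. Grip the bar across its 18 mm (along y).
- plate_rack: Steel rack with small white plates on edge, fixed to the counter between the left and middle places: 250 (x, about along world x) x 50 (y) mm, 148 mm high. Origin: centre of its underside.
- spice_rack: Wooden tray with five spice jars in a row, all fixed, between the middle and right places: 250 (x) x 52 (y) mm, 104 mm high. Origin: centre of its underside.
- mug: Bystander: white mug, 76 mm across, 90 mm high, handle to its +y. Origin: centre of its underside.
- bowl: Bystander: blue bowl, 120 mm across, 50 mm high. Origin: centre of its underside.
- can: Bystander: tin can, 70 mm across, 100 mm high. Origin: centre of its underside.
- salt_jar: Bystander: glass jar, 48 mm across, 85 mm high, near the robot end of the plate rack. Origin: centre of its underside.
- honey_jar: Bystander: amber jar, 54 mm across, 75 mm high, near the robot end of the spice rack. Origin: centre of its underside.
- spatula: Bystander: kitchen spatula lying flat at the far left, its length along its own x.
Mind the look-alikes: they are no part of the job. What is shaped like the press_base but turquoise is not meant.

How it is judged:
On the way, in this order (a step that is already met when the one before it is completed fails the run):
1. the frame sits flush on the base over both pins, released (z of frame in the frame of press_base between 0.015 and 0.021 m and horizontal distance between frame and press_base below 0.006 m and angle between the x axis of frame and the x axis of press_base, either way round below 0.08 rad and angle between frame's own z axis and vertical below 0.05 rad and contact force between frame and press_base above 0.3 N and contact force between frame and the fingers below 0.1 N), for 0.2 s.
2. the stamp hovers above the frame's mouth, aligned, in the gripper, touching nothing else (z of stamp in the frame of frame_mouth between 0.003 and 0.03 m and horizontal distance between stamp and frame_mouth below 0.008 m and angle between the x axis of stamp and the x axis of frame, either way round below 0.12 rad and angle between stamp's own z axis and vertical below 0.12 rad and linear speed of stamp below 0.02 m/s and contact force between stamp and the fingers above 1 N and contact force between stamp and frame below 0.1 N and contact force between stamp and press_base below 0.1 N and contact force between stamp and mug below 0.1 N and contact force between stamp and bowl below 0.1 N and contact force between stamp and can below 0.1 N and contact force between stamp and salt_jar below 0.1 N and contact force between stamp and honey_jar below 0.1 N and contact force between stamp and spatula below 0.1 N), for 0.2 s.
At the end, for the whole second after the job is handed in: Frame flush on the base (3 mm), centred within 6 mm and 0.08 rad, released. Stamp held in the fingers, underside 3 to 30 mm above the frame's rim, centred within 8 mm, lined up within 0.12 rad, tilt under 0.12 rad, slower than 20 mm/s, touching neither frame, base nor bystanders (all of step 1 and all of step 2); the arm keeps its last pose, push and grip.
It fails at once if a bystander is pushed more than 30 mm or tipped (distance of any of mug, bowl, can, salt_jar, honey_jar, spatula from where it was at the start of the episode above 0.03 m or angle between any of mug, bowl, can, salt_jar, honey_jar, spatula's own z axis and vertical above 0.4 rad).
It fails at once if a rack is bumped with more than 8 N (contact force between any of plate_rack, spice_rack and the arm above 8 N or contact force between any of plate_rack, spice_rack and the fingers above 8 N or contact force between any of plate_rack, spice_rack and frame above 8 N or contact force between any of plate_rack, spice_rack and stamp above 8 N).
It also fails if it takes over 72 s, if anything falls off the work surface, if the arm or the gripper's body presses on something with over 40 N, if the wrist force passes 120 N, or if a joint passes its speed limit or range.

## Working session

There is one attempt and no reset: what is moved stays moved. The work goes in short steps, Python scripts to look and compute and a tool call to move; the robot and the scene stay as the last step left them, time stands still between calls to the robot, and variables do not carry over. Pictures are saved under pics/ and viewed, about 8 in all and at most 12, crops included, and the job is handed in when it is done.

Besides the shell and the picture viewer there is one more tool, called after "Request:" as name([rows], argument=value, ...), one row to a line, values as JSON. apply_moves: Moves the arm, as the interface text tells. Its arguments: {"type":"object","properties":{"deltas":{"type":"array"}},"required":["deltas"]}

```bash
mkdir -p pics; cat > h.py <<'E'
import numpy as np, cv2
from bench import r
def cam(name):
    s=r.get_state(); im,d=r.read_camera(name); p=r.camera_params(name)
    f=240/np.tan(np.radians(p["vfov"])/2)
    if "rvec" in p:
        R=cv2.Rodrigues(np.array(p["rvec"],float))[0]; t=np.array(p["tvec"],float).ravel()
        Rw=R.T; tw=-R.T@t
    else:
        H=np.array(p["hand_eye"]); Rt=np.array(s["tool_rot"]).reshape(3,3)
        Rw=Rt@H[:3,:3]; tw=Rt@H[:3,3]+np.array(s["position"])
    v,u=np.mgrid[:480,:640]
    P=np.stack([(u-p["cx"])/f*d,(v-p["cy"])/f*d,d],-1)@Rw.T+tw
    P[d==0]=np.nan
    return im,d,P,(f,p,Rw,tw)
def save(n,im): cv2.imwrite("pics/"+n,im[...,::-1])
E
python3 - <<'E'
from h import *
for n in("top","scene"):
    im,d,P,c=cam(n); save(n+"0.png",im); np.savez(n+".npz",im=im,P=P); print(n,c[0],c[3],c[2][:,2],c[1].keys())
print(r.tip_reach); print(r.get_state())
E
```

```text
top 610.2331340706236 [ 0.35084885 -0.03131012  1.81753926] [ 0.11507342  0.00737407 -0.99332962] dict_keys(['vfov', 'cx', 'cy', 'rvec', 'tvec'])
scene 519.9590104253498 [1.0438469  0.79797216 0.95180002] [-0.36585843 -0.62336669 -0.6910583 ] dict_keys(['vfov', 'cx', 'cy', 'rvec', 'tvec'])
0.017
{'t': 0.1, 'joint_positions': array([-1.17903120e+00,  2.41316491e-01,  3.88212882e-03,  1.33517997e+00,
        4.96478262e-06,  1.57083143e+00]), 'qvel': array([ 7.04201854e-04, -1.25375458e-03,  3.46227039e-03,  5.15662848e-05,
        6.08202944e-04,  1.15744657e-04]), 'joint_torque': array([-2.27932705e-04, -3.73136330e+01,  2.53010756e+01,  1.08291980e-02,
       -8.47839431e-06, -1.78650321e-06]), 'position': array([ 0.19071482, -0.46164159,  0.24752134]), 'tool_rot': array([[ 9.24249944e-01,  3.81787330e-01, -6.89564313e-04],
       [ 3.81787953e-01, -9.24248413e-01,  1.68216604e-03],
       [ 4.90096000e-06, -1.81800922e-03, -9.99998347e-01]]), 'contact_force': array([-0.62723595,  0.50085351, -0.20697059]), 'wrist_torque': array([-0.00573585,  0.02910618, -0.00242216]), 'gripper_width': 0.08560319131407775}
```

View pics/top0.png

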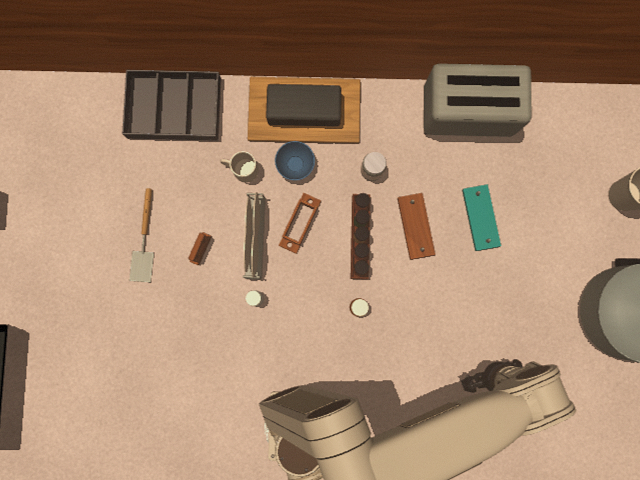

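View pics/scene0.png

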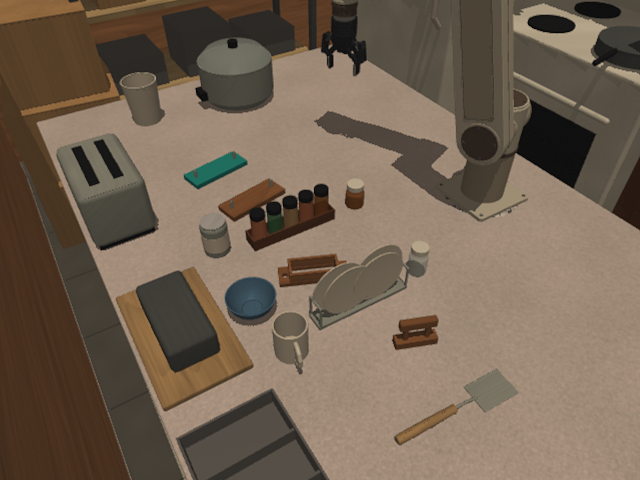

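Top view: the brown slab with pins is at px (417,226), right place. The turquoise look-alike slab is at (481,217). The frame is at (300,223), in the middle, and the stamp at (200,248), on the left. Next I measure them and check with a crop.

```bash
python3 - <<'E'
from h import *
z=np.load("top.npz"); im,P=z["im"],z["P"]
print("table z",np.nanmedian(P[300:340,450:550,2]))
def fit(box,lo,hi,name):
    u0,v0,u1,v1=box; Q=P[v0:v1,u0:u1].reshape(-1,3); m=(Q[:,2]>lo)&(Q[:,2]<hi); q=Q[m]
    (c,s,a)=cv2.minAreaRect((q[:,:2]*1000).astype(np.float32))
    b=cv2.boxPoints((c,s,a)); e=max((b[1]-b[0],b[2]-b[1]),key=np.linalg.norm)
    ang=np.degrees(np.arctan2(e[1],e[0])); ang=(ang+90)%180-90
    print(name,len(q),np.round(c,1),np.round(s,1),round(ang,1),"z",np.round(np.percentile(q[:,2],[5,50,95]),3))
fit((392,185,442,268),.011,.03,"base")
fit((272,185,328,260),.006,.06,"frame")
fit((272,185,328,260),.028,.06,"frame collar")
fit((182,225,220,272),.006,.1,"stamp all")
fit((182,225,220,272),.06,.1,"stamp bar")
fit((240,185,272,285),.03,.2,"platerack")
fit((345,185,375,285),.03,.2,"spicerack")
fit((345,292,375,322),.03,.2,"honey"); fit((240,285,270,310),.03,.2,"salt")
a=cv2.resize(im[170:290,170:330],(800,600)); save("c1.png",cv2.resize(im[175:285,180:510],(800,267),interpolation=cv2.INTER_CUBIC))
E
```

```text
table z -0.0002641210668393734
base 1532 [ 595.5 -322.1] [146. 228.] -1.9 z [0.012 0.018 0.025]
frame 958 [595.4  23.9] [224.  165.8] 1.3 z [0.006 0.013 0.044]
frame collar 294 [593.5  22.2] [ 58.4 125.1] -23.2 z [0.031 0.04  0.047]
stamp all 536 [511.5 316.5] [138.1 110.9] 2.8 z [0.006 0.024 0.083]
stamp bar 208 [507.8 314.7] [19.5 82.5] -21.1 z [0.066 0.077 0.085]
platerack 1047 [546.1 153.5] [ 48.9 244.5] -0.8 z [0.056 0.116 0.147]
spicerack 1188 [ 555.3 -158. ] [ 52.6 250.5] -0.2 z [0.033 0.101 0.11 ]
honey 276 [ 346.6 -156. ] [51.6 52. ] -1.2 z [0.04  0.074 0.081]
salt 225 [365.8 144.4] [43.2 45.8] -17.4 z [0.051 0.084 0.092]
```

View pics/c1.png

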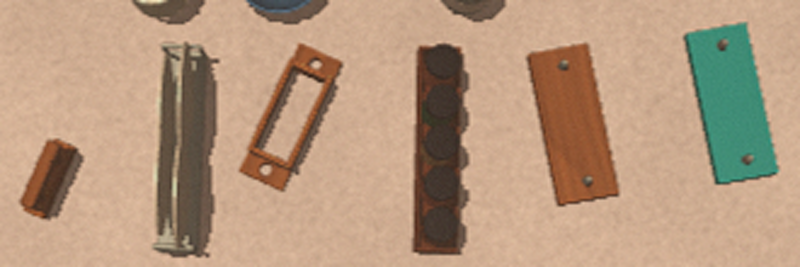

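The crop confirms it: the brown slab with pins is the base and turquoise is the decoy. Racks lie between the three places. I'll go above the base first for a close look.

Request:
apply_moves([
  [[0.06,0.02,0.01],[0,0,-0.04],0.085],
  [[0.12,0.04,0.03],[0,0,-0.08],0.085],
  [[0.18,0.06,0.05],[0,0,-0.12],0.085],
  [[0.24,0.08,0.06],[0,0,-0.16],0.085],
  [[0.28,0.1,0.06],[0,0,-0.2],0.085],
  [[0.31,0.12,0.06],[0,0,-0.24],0.085],
  [[0.31,0.12,0.06],[0,0,-0.24],0.085],
  [[0.31,0.12,0.06],[0,0,-0.24],0.085],
])

```text
t: 1.1
position: [0.5004, -0.3422, 0.3077]
tool_rot: [[0.988, 0.152, -0.002], [0.152, -0.988, 0.0], [-0.001, -0.001, -1.0]]
contact_force: [0.1, -0.3, -0.3]
gripper_width: 0.0848
```

```bash
cat >> h.py <<'E'
def rect(P,lo,hi,xr,yr,name):
    Q=P.reshape(-1,3); m=(Q[:,2]>lo)&(Q[:,2]<hi)&(Q[:,0]>xr[0])&(Q[:,0]<xr[1])&(Q[:,1]>yr[0])&(Q[:,1]<yr[1]); q=Q[m]
    c,s,a=cv2.minAreaRect((q[:,:2]*1000).astype(np.float32)); b=cv2.boxPoints((c,s,a)); e=max((b[1]-b[0],b[2]-b[1]),key=np.linalg.norm)
    ang=(np.degrees(np.arctan2(e[1],e[0]))+90)%180-90
    print(name,len(q),np.round(c,1),np.round(s,1),round(float(ang),1),np.round(np.percentile(q[:,2],[5,50,95]),4))
def tool():
    s=r.get_state(); R=s["tool_rot"]; print("t",s["t"],"tcp",np.round(s["position"],4),"yaw",round(float(np.degrees(np.arctan2(R[1,0],R[0,0]))),2),"z",np.round(R[:,2],3),"j",np.round(s["joint_positions"],2),"w",round(s["gripper_width"],4),"F",np.round(s["contact_force"],1))
E
python3 - <<'E'
from h import *
tool(); im,d,P,c=cam("wrist"); print(np.round(c[1]["hand_eye"],3)); save("w1.png",im); np.savez("w1.npz",im=im,P=P)
E
```

```text
t 1.1 tcp [ 0.5004 -0.3422  0.3077] yaw 8.72 z [-0.002  0.    -1.   ] j [-0.6   0.45  0.46  1.58 -0.    2.39] w 0.0848 F [ 0.1 -0.3 -0.3]
[[-0.001 -0.949 -0.314  0.082]
 [ 1.    -0.001  0.001 -0.001]
 [-0.001 -0.314  0.949 -0.125]
 [ 0.     0.     0.     1.   ]]
```

View pics/w1.png

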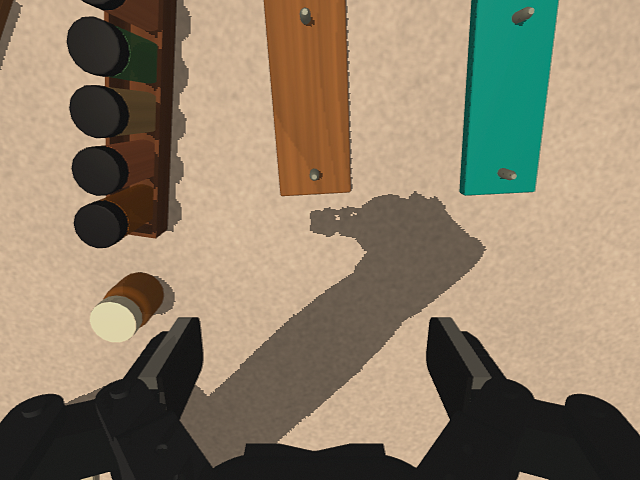

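The wrist view shows the base's near part with pins at (305,15) and (315,174). The turquoise decoy is at (510,100). Now I'll measure the pins and slab.

```bash
python3 - <<'E'
from h import *
for f in("w1","top"):
    P=np.load(f+".npz")["P"]; X,Y,Z=P[...,0],P[...,1],P[...,2]
    m=((Z>.025)&(Z<.06)&(Y<-.25)&(Y>-.40)&(X>.46)&(X<.70)).astype(np.uint8)
    n,l,st,ce=cv2.connectedComponentsWithStats(m)
    for i in range(1,n):
        if st[i,4]>3: q=P[l==i]; print(f,ce[i].round(),st[i,4],np.round([q[:,0].mean(),q[:,1].mean(),q[:,2].max()],4), np.round((q.min(0)+q.max(0))/2,4))
    q=P[(Z>.014)&(Z<.022)&(Y<-.27)&(Y>-.39)&(X>.46)&(X<.70)]
    rect(P,.014,.022,(.46,.70),(-.39,-.27),f)
    # centreline of the top: mid of y edges vs x
    xs=np.arange(.51,.64,.01); cl=[(x,np.mean(np.percentile(q[abs(q[:,0]-x)<.004][:,1],[1,99]))) for x in xs if (abs(q[:,0]-x)<.004).sum()>15]
    k=np.polyfit(*np.array(cl).T,1); print("centreline yaw",np.degrees(np.arctan(k[0])),"y at .575",np.polyval(k,.575),len(cl))
E
```

```text
w1 [305.  14.] 135 [ 0.6607 -0.3086  0.0457] [ 0.6617 -0.3084  0.0356]
w1 [314. 175.] 90 [ 0.5224 -0.338   0.044 ] [ 0.5215 -0.3382  0.0346]
w1 14567 [ 588.6 -323.8] [183.9  76. ] 12.0 [0.0156 0.017  0.0184]
centreline yaw 11.926545769074195 y at .575 -0.3267090793302432 13
top [406. 198.] 4 [ 0.6725 -0.2932  0.0282] [ 0.6717 -0.2932  0.0266]
top [412. 201.] 13 [ 0.6604 -0.3088  0.0494] [ 0.6617 -0.3092  0.0392]
top [422. 248.] 12 [ 0.5211 -0.3389  0.047 ] [ 0.521  -0.3398  0.0372]
top 1024 [ 590.3 -325.2] [193.6  77.8] 11.4 [0.0146 0.0179 0.0216]
centreline yaw 11.971125921820786 y at .575 -0.3281600610939006 13
```

Request:
apply_moves([
  [[0.005,0.05,0],[0,0,0.18],0.085],
  [[0.01,0.1,0],[0,0,0.36],0.085],
  [[0.015,0.15,0],[0,0,0.54],0.085],
  [[0.02,0.2,0],[0,0,0.72],0.085],
  [[0.025,0.25,0],[0,0,0.9],0.085],
  [[0.03,0.3,0],[0,0,1.08],0.085],
  [[0.035,0.35,0],[0,0,1.26],0.085],
  [[0.04,0.387,0],[0,0,1.44],0.085],
])

```text
t: 2.15
position: [0.5404, 0.0453, 0.3088]
tool_rot: [[-0.026, 1.0, 0.001], [1.0, 0.026, -0.0], [-0.0, 0.001, -1.0]]
contact_force: [0.1, -1.2, 0.3]
gripper_width: 0.0852
```

Request:
apply_moves([
  [[0,0,0],[0,0,0.18],0.085],
  [[0,0,0],[0,0,0.36],0.085],
  [[0,0,0],[0,0,0.54],0.085],
  [[0,0,0],[0,0,0.72],0.085],
  [[0,0,0],[0,0,0.9],0.085],
  [[0,0,0],[0,0,1.08],0.085],
  [[0,0,0],[0,0,1.148],0.085],
  [[0,0,0],[0,0,1.148],0.085],
])

```text
t: 3.15
position: [0.5406, 0.0434, 0.3086]
tool_rot: [[-0.919, 0.394, 0.0], [0.394, 0.919, -0.0], [-0.0, -0.0, -1.0]]
contact_force: [-0.3, 0.5, 0.8]
gripper_width: 0.0853
```

```bash
python3 - <<'E'
from h import *
tool(); im,d,P,c=cam("wrist"); save("w2.png",im); np.savez("w2.npz",im=im,P=P)
xr,yr=(.48,.70),(-.06,.10)
rect(P,.003,.05,xr,yr,"frame all"); rect(P,.034,.046,xr,yr,"rim"); rect(P,.006,.016,xr,yr,"plate")
E
```

```text
t 3.15 tcp [0.5406 0.0434 0.3086] yaw 156.8 z [ 0. -0. -1.] j [ 0.08  0.31  0.26  1.51 -0.    0.49] w 0.0853 F [-0.3  0.5  0.8]
frame all 4734 [592.7  24.7] [ 58.  176.1] -23.5 [0.0093 0.0276 0.04  ]
rim 2150 [592.7  24.6] [ 58.  124.5] -23.5 [0.0366 0.039  0.0403]
plate 1923 [592.7  24.8] [ 57.7 176.1] -23.5 [0.0081 0.011  0.0128]
```

View pics/w2.png

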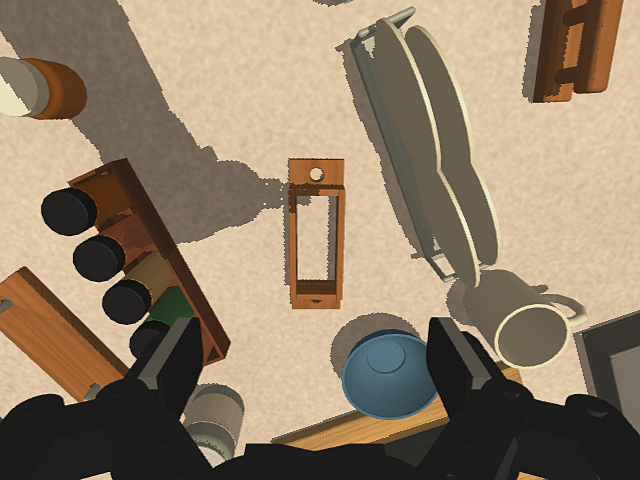

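The frame is measured at (0.5927, 0.0246), yaw −23.5°, and its sizes match the spec. In the picture its centre is at (317,233). Descending to grip.

Request:
apply_moves([
  [[0.026,-0.01,-0.03],[0,0,-0.003],0.085],
  [[0.052,-0.019,-0.07],[0,0,-0.005],0.085],
  [[0.052,-0.019,-0.12],[0,0,-0.005],0.085],
  [[0.052,-0.019,-0.17],[0,0,-0.005],0.085],
  [[0.052,-0.019,-0.21],[0,0,-0.005],0.085],
  [[0.052,-0.019,-0.245],[0,0,-0.005],0.085],
  [[0.052,-0.019,-0.265],[0,0,-0.005],0.085],
  [[0.052,-0.019,-0.277],[0,0,-0.005],0.085],
])

```text
t: 4.2
position: [0.5921, 0.0253, 0.0301]
tool_rot: [[-0.918, 0.397, -0.002], [0.397, 0.918, -0.0], [0.002, -0.001, -1.0]]
contact_force: [0.3, -0.6, 0.4]
gripper_width: 0.0848
```

Request:
apply_moves([
  [[0,0,0],[0,0,0],0.07],
  [[0,0,0],[0,0,0],0.05],
  [[0,0,0],[0,0,0],0.04],
  [[0,0,0],[0,0,0],0.04],
  [[0,0,0.0],[0,0,0],0.04],
  [[0,0,0],[0,0,0],0.04],
])

```text
t: 4.95
position: [0.594, 0.0259, 0.0326]
tool_rot: [[-0.918, 0.396, 0.003], [0.396, 0.918, -0.0], [-0.002, 0.001, -1.0]]
contact_force: [0.6, -0.0, 5.9]
gripper_width: 0.0567
```

Request:
apply_moves([
  [[0,0,0.01],[0,0,0],0.04],
  [[0,0,0.04],[0,0,0],0.04],
  [[0,0,0.09],[0,0,0],0.04],
  [[0,0,0.14],[0,0,0],0.04],
  [[0,0,0.17],[0,0,0],0.04],
  [[0,0,0.18],[0,0,0],0.04],
  [[0,0,0.18],[0,0,0],0.04],
])

```text
t: 5.82
position: [0.5926, 0.0259, 0.2108]
tool_rot: [[-0.918, 0.396, -0.001], [0.396, 0.918, 0.0], [0.001, -0.0, -1.0]]
contact_force: [0.5, -0.5, -3.7]
gripper_width: 0.0568
```

```bash
python3 - <<'E'
from h import *
tool(); im,d,P,c=cam("wrist"); save("w3.png",im); np.savez("w3.npz",im=im,P=P)
E
```

```text
t 5.825 tcp [0.5926 0.0259 0.2108] yaw 156.7 z [-0.001  0.    -1.   ] j [0.04 0.44 0.2  1.33 0.   0.45] w 0.0568 F [ 0.5 -0.5 -3.7]
```

View pics/w3.png

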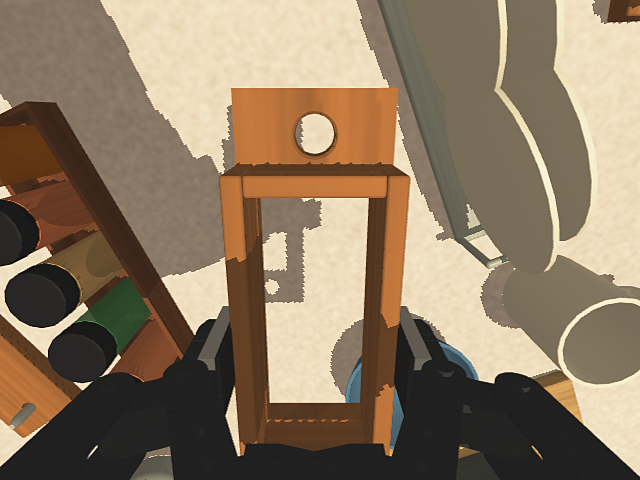

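The frame is held level. Its visible hole is at (316,133) and its near edge at row 88. Now I'll get its pose in the tool frame.

```bash
cat > hold.py <<'E'
from h import *
def held(P,s):
    R=np.array(s["tool_rot"]); T=(P-np.array(s["position"]))@R   # tool coords
    x,y,z=T[...,0],T[...,1],T[...,2]
    ok=(abs(y)<.04)&(x>.03)&(x<.11)&(z>-.02)&(z<.05)
    print("z hist of faces:",np.histogram(z[ok],bins=np.arange(-.02,.045,.003)))
    pl=ok&(x>.066)&(z>.0); q=T[pl]
    print("plate: n",len(q),"xmax",np.percentile(q[:,0],[98,99.5,100]).round(4),"y",np.percentile(q[:,1],[.5,99.5]).round(4),"z",np.median(q[:,2]).round(4))
    e=[(a,q[(abs(q[:,1]-a)<.002),0].max()) for a in np.arange(-.022,.023,.004)]
    k=np.polyfit(*np.array(e).T,1); print("end edge x0",k[1].round(4),"slope deg",np.degrees(np.arctan(k[0])).round(2))
    mid=[(a,np.mean(np.percentile(q[abs(q[:,0]-a)<.002][:,1],[1,99]))) for a in (.07,.075,.08,.084)]; print(np.round(mid,4))
    rm=ok&(z<-.0)&(x<.063)&(x>.03); q=T[rm]; print("rim z",np.median(q[:,2]).round(4),"y",np.percentile(q[:,1],[.5,99.5]).round(4),"xmax",np.percentile(q[:,0],99).round(4))
E
python3 - <<'E'
from hold import *
held(np.load("w3.npz")["P"],r.get_state())
E
```

```text
z hist of faces: (array([    0,     0,     0,  1348,  6552,   513,   456,   443,   391,
         342,   327,   335,   379, 10889,   339,   154,   135,    56,
           0,     0,     0]), array([-0.02 , -0.017, -0.014, -0.011, -0.008, -0.005, -0.002,  0.001,
        0.004,  0.007,  0.01 ,  0.013,  0.016,  0.019,  0.022,  0.025,
        0.028,  0.031,  0.034,  0.037,  0.04 ,  0.043]))
plate: n 9276 xmax [0.0874 0.0877 0.0877] y [-0.0271  0.0304] z 0.0205
end edge x0 0.0877 slope deg 0.01
[[0.07   0.0016]
 [0.075  0.0016]
 [0.08   0.0016]
 [0.084  0.0016]]
rim z -0.0073 y [-0.0271  0.0303] xmax 0.0619
```

Request:
apply_moves([
  [[0,-0.05,0],[0,0,0.09],0.04],
  [[0,-0.1,0],[0,0,0.18],0.04],
  [[0,-0.15,0],[0,0,0.27],0.04],
  [[-0.001,-0.2,0],[0,0,0.36],0.04],
  [[-0.001,-0.25,0],[0,0,0.45],0.04],
  [[-0.001,-0.3,0],[0,0,0.54],0.04],
  [[-0.001,-0.335,0],[0,0,0.6],0.04],
  [[-0.001,-0.349,0],[0,0,0.616],0.04],
])

```text
t: 6.88
position: [0.5904, -0.3249, 0.208]
tool_rot: [[-0.979, -0.205, -0.004], [-0.205, 0.979, 0.002], [0.004, 0.003, -1.0]]
contact_force: [-0.3, 0.6, -3.4]
gripper_width: 0.0568
```

Request:
apply_moves([
  [[0,0,-0.04],[0,0,0],0.04],
  [[0,0,-0.08],[0,0,0],0.04],
  [[0,0,-0.1],[0,0,0],0.04],
  [[0,0,-0.105],[0,0,0],0.04],
  [[0,0,-0.105],[0,0,0],0.04],
  [[0,0,-0.105],[0,0,0],0.04],
])

```text
t: 7.62
position: [0.5928, -0.3233, 0.1077]
tool_rot: [[-0.978, -0.208, 0.002], [-0.208, 0.978, -0.001], [-0.002, -0.002, -1.0]]
contact_force: [0.3, -0.3, -2.6]
gripper_width: 0.0565
```

```bash
python3 - <<'E'
from hold import *
tool(); s=r.get_state(); im,d,P,c=cam("wrist"); save("w4.png",im); np.savez("w4.npz",im=im,P=P)
held(P,s)
R=np.array(s["tool_rot"]); T=(P-s["position"])@R; Z=P[...,2]
m=(Z>.025)&(Z<.05)&(abs(T[...,1])<.02)&(T[...,0]>.05)&(T[...,0]<.1)
q=T[m]; print("pin",len(q),q.mean(0).round(4),((q.min(0)+q.max(0))/2).round(4),q.min(0).round(4),q.max(0).round(4))
m=(Z>.012)&(Z<.022)&(abs(T[...,1])<.06)&(T[...,0]>0)&(T[...,0]<.12); q=T[m]
print("slab",len(q),"xmax",np.percentile(q[:,0],[99,99.9]).round(4),"y",np.percentile(q[:,1],[.5,99.5]).round(4))
for a in np.arange(.06,.1,.006):
    b=q[abs(q[:,0]-a)<.002][:,1]
    if len(b)>5: print(a.round(3),b.min().round(4),b.max().round(4),((b.min()+b.max())/2).round(4))
E
```

```text
t 7.625 tcp [ 0.5928 -0.3233  0.1077] yaw -167.99 z [ 0.002 -0.001 -1.   ] j [-0.5   0.67  0.3   1.2   0.   -0.71] w 0.0565 F [ 0.3 -0.3 -2.6]
z hist of faces: (array([   0,    0,    0,   31, 7560,  637,  483,  429,  415,  381,  340,
        315,  293, 8413, 2940,  158,  141,  102,    4,    0,    0]), array([-0.02 , -0.017, -0.014, -0.011, -0.008, -0.005, -0.002,  0.001,
        0.004,  0.007,  0.01 ,  0.013,  0.016,  0.019,  0.022,  0.025,
        0.028,  0.031,  0.034,  0.037,  0.04 ,  0.043]))
plate: n 9240 xmax [0.0873 0.0876 0.0877] y [-0.0279  0.0295] z 0.0216
end edge x0 0.0876 slope deg -0.04
[[0.07   0.0008]
 [0.075  0.0008]
 [0.08   0.0008]
 [0.084  0.0008]]
rim z -0.0063 y [-0.0279  0.0295] xmax 0.0618
pin 342 [0.0735 0.001  0.0674] [0.0735 0.001  0.0692] [ 0.0686 -0.0037  0.0631] [0.0783 0.0058 0.0753]
slab 8456 xmax [0.0961 0.0962] y [-0.0342  0.0363]
0.06 -0.0059 0.0075 0.0008
0.066 -0.009 0.0106 0.0008
0.072 -0.009 0.0106 0.0008
0.078 -0.0062 0.0078 0.0008
0.09 -0.0362 0.0384 0.0011
0.096 -0.0366 0.0388 0.0011
```

View pics/w4.png

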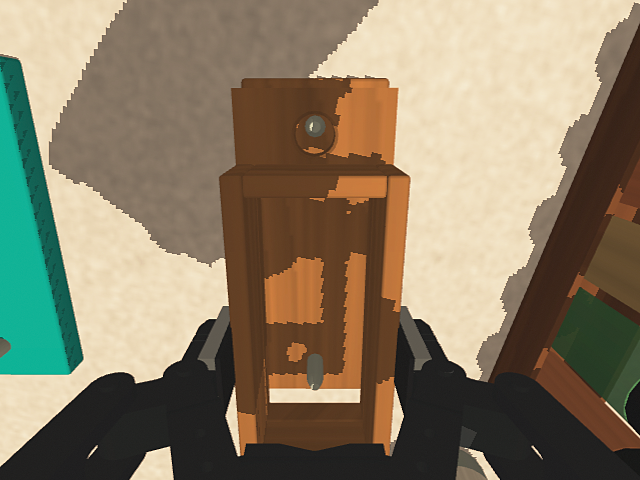

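Through the frame's hole the near pin shows at (315,125), and the far one at (315,370) through the mouth. It needs about 1.7 mm along tool x. I'll correct and lower partway.

Request:
apply_moves([
  [[-0.0017,-0.0002,0],[0,0,0],0.04],
  [[-0.0017,-0.0002,-0.015],[0,0,0],0.04],
  [[-0.0017,-0.0002,-0.03],[0,0,0],0.04],
  [[-0.0017,-0.0002,-0.035],[0,0,0],0.04],
  [[-0.0017,-0.0002,-0.04],[0,0,0],0.04],
  [[-0.0017,-0.0002,-0.045],[0,0,0],0.04],
  [[-0.0017,-0.0002,-0.05],[0,0,0],0.04],
  [[-0.0017,-0.0002,-0.05],[0,0,0],0.04],
])

```text
t: 8.68
position: [0.5899, -0.3231, 0.0558]
tool_rot: [[-0.978, -0.208, -0.001], [-0.208, 0.978, 0.0], [0.001, 0.001, -1.0]]
contact_force: [-0.1, -0.8, -2.9]
gripper_width: 0.0567
```

Request:
apply_moves([
  [[0,0,-0.002],[0,0,0],0.04],
  [[0,0,-0.003],[0,0,0],0.04],
  [[0,0,-0.004],[0,0,0],0.04],
  [[0,0,-0.0045],[0,0,0],0.04],
  [[0,0,-0.0045],[0,0,0],0.04],
])

```text
t: 9.3
position: [0.5902, -0.3233, 0.0518]
tool_rot: [[-0.978, -0.208, -0.0], [-0.208, 0.978, 0.0], [0.0, 0.0, -1.0]]
contact_force: [-0.2, -0.2, -2.7]
gripper_width: 0.0566
```

Request:
apply_moves([
  [[0,0,-0.001],[0,0,0],0.04],
  [[0,0,-0.0015],[0,0,0],0.04],
  [[0,0,-0.002],[0,0,0],0.04],
  [[0,0,-0.002],[0,0,0],0.04],
])

```text
t: 9.8
position: [0.5903, -0.3234, 0.0507]
tool_rot: [[-0.978, -0.208, 0.001], [-0.208, 0.978, -0.0], [-0.001, -0.0, -1.0]]
contact_force: [-2.0, 1.2, 4.6]
gripper_width: 0.0571
```

Contact is made, with the force changing from −2.7 N to +4.6 N. Releasing, then rising.

Request:
apply_moves([
  [[0,0,0.0005],[0,0,0],0.06],
  [[0,0,0.0005],[0,0,0],0.07],
  [[0,0,0.0005],[0,0,0],0.08],
  [[0,0,0.0005],[0,0,0],0.085],
  [[0,0,0.0005],[0,0,0],0.085],
  [[0,0,0.0005],[0,0,0],0.085],
  [[0,0,0.02],[0,0,0],0.085],
  [[0,0,0.05],[0,0,0],0.085],
])

```text
t: 10.8
position: [0.5893, -0.3228, 0.0988]
tool_rot: [[-0.978, -0.208, -0.003], [-0.208, 0.978, 0.002], [0.003, 0.002, -1.0]]
contact_force: [0.5, -1.4, 0.8]
gripper_width: 0.0848
```

Request:
apply_moves([
  [[0,0,0.05],[0,0,0],0.085],
  [[0,0,0.1],[0,0,0],0.085],
  [[-0.02,0,0.15],[0,0,0],0.085],
  [[-0.04,0.01,0.19],[0,0,0],0.085],
  [[-0.05,0.01,0.2],[0,0,0],0.085],
  [[-0.05,0.01,0.2],[0,0,0],0.085],
  [[-0.05,0.01,0.2],[0,0,0],0.085],
])

```text
t: 11.68
position: [0.54, -0.3131, 0.2974]
tool_rot: [[-0.978, -0.208, -0.003], [-0.208, 0.978, 0.002], [0.002, 0.002, -1.0]]
contact_force: [-0.6, -1.2, -0.8]
gripper_width: 0.0852
```

```bash
python3 - <<'E'
from h import *
tool(); im,d,P,c=cam("wrist"); save("w5.png",im); np.savez("w5.npz",im=im,P=P)
xr,yr=(.47,.72),(-.42,-.22)
rect(P,.050,.066,xr,yr,"rim"); rect(P,.024,.034,(.47,.72),yr,"plate"); rect(P,.012,.021,xr,yr,"base")
E
```

```text
t 11.675 tcp [ 0.54   -0.3131  0.2974] yaw -168.01 z [-0.003  0.002 -1.   ] j [-0.53  0.49  0.5   1.58  0.   -0.73] w 0.0852 F [-0.6 -1.2 -0.8]
rim 2557 [ 590.1 -323. ] [123.9  57.9] 12.1 [0.0526 0.0569 0.0582]
plate 2203 [ 590.9 -322.7] [176.8  57.7] 12.0 [0.0273 0.029  0.0316]
base 6203 [ 591.  -322.9] [189.2  76.2] 12.0 [0.0156 0.017  0.0184]
```

View pics/w5.png

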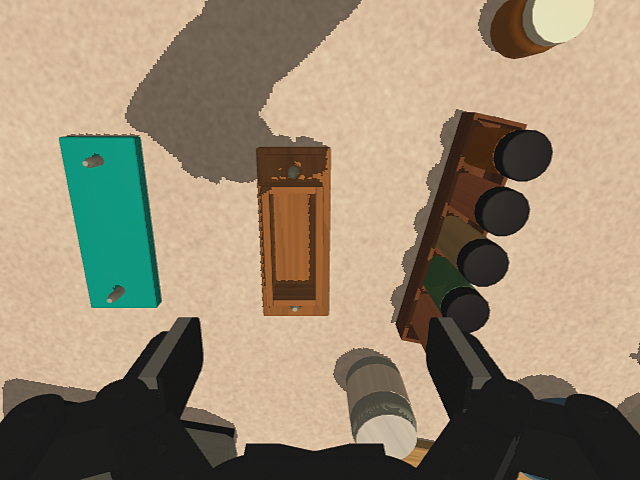

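The frame is seated: rim 40 mm above the base top's reading, plate 12 mm above it, centred within 1 mm, yaw 12.1°. It shows at (293,232) with both pins through. Now on to the stamp.

Request:
apply_moves([
  [[-0.01,0.06,0],[0,0,-0.07],0.085],
  [[-0.02,0.12,0],[0,0,-0.14],0.085],
  [[-0.03,0.18,0],[0,0,-0.21],0.085],
  [[-0.04,0.24,0],[0,0,-0.28],0.085],
  [[-0.045,0.3,0],[0,0,-0.35],0.085],
  [[-0.05,0.36,0],[0,0,-0.42],0.085],
  [[-0.055,0.42,0],[0,0,-0.49],0.085],
  [[-0.06,0.48,0],[0,0,-0.55],0.085],
])

```text
t: 12.72
position: [0.4797, 0.1687, 0.2981]
tool_rot: [[-0.942, 0.336, -0.002], [0.336, 0.942, -0.001], [0.002, -0.002, -1.0]]
contact_force: [1.1, -0.0, 0.1]
gripper_width: 0.0849
```

Request:
apply_moves([
  [[-0.007,0.055,0],[0,0,-0.02],0.085],
  [[-0.014,0.11,0],[0,0,-0.026],0.085],
  [[-0.02,0.15,0],[0,0,-0.026],0.085],
  [[-0.02,0.166,0],[0,0,-0.026],0.085],
  [[-0.02,0.166,0],[0,0,-0.026],0.085],
  [[-0.02,0.166,0],[0,0,-0.026],0.085],
])

```text
t: 13.48
position: [0.4605, 0.3314, 0.2993]
tool_rot: [[-0.933, 0.36, -0.001], [0.36, 0.933, -0.001], [0.0, -0.001, -1.0]]
contact_force: [-0.6, -0.6, -0.1]
gripper_width: 0.0848
```

```bash
python3 - <<'E'
from h import *
tool(); im,d,P,c=cam("wrist"); save("w6.png",im); np.savez("w6.npz",im=im,P=P)
xr,yr=(.42,.60),(.24,.39)
rect(P,.072,.085,xr,yr,"bar top"); rect(P,.004,.026,xr,yr,"foot")
E
```

```text
t 13.475 tcp [0.4605 0.3314 0.2993] yaw 158.9 z [-0.001 -0.001 -1.   ] j [ 0.62  0.37  0.31  1.52 -0.    0.99] w 0.0848 F [-0.6 -0.6 -0.1]
bar top 1545 [507.2 318.1] [17.3 83.3] -21.4 [0.0754 0.0777 0.0791]
foot 935 [507.4 318. ] [27.6 95.6] -21.4 [0.0131 0.0208 0.0223]
```

View pics/w6.png

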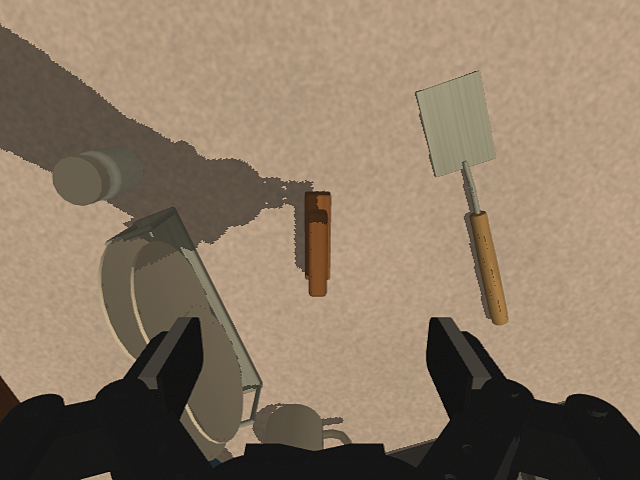

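The stamp is at (0.5073, 0.3180), yaw −21.4° (picture: (318,243)). Descending to grip the bar.

Request:
apply_moves([
  [[0.024,-0.007,-0.03],[0,0,-0.005],0.085],
  [[0.047,-0.0134,-0.07],[0,0,-0.005],0.085],
  [[0.047,-0.0134,-0.12],[0,0,-0.005],0.085],
  [[0.047,-0.0134,-0.16],[0,0,-0.005],0.075],
  [[0.047,-0.0134,-0.2],[0,0,-0.005],0.065],
  [[0.047,-0.0134,-0.225],[0,0,-0.005],0.06],
  [[0.047,-0.0134,-0.234],[0,0,-0.005],0.06],
  [[0.047,-0.0134,-0.234],[0,0,-0.005],0.06],
])

```text
t: 14.52
position: [0.5076, 0.3185, 0.0661]
tool_rot: [[-0.931, 0.365, -0.0], [0.365, 0.931, -0.0], [-0.0, -0.0, -1.0]]
contact_force: [0.1, 0.8, 1.2]
gripper_width: 0.0598
```

Request:
apply_moves([
  [[0,0,0],[0,0,0],0.04],
  [[0,0,0],[0,0,0],0.02],
  [[0,0,0],[0,0,0],0.005],
  [[0,0,0],[0,0,0],0.0],
  [[0,0,0],[0,0,0],0.0],
  [[0,0,0],[0,0,0],0.0],
  [[0,0,0],[0,0,0],0.0],
])

```text
t: 15.4
position: [0.5079, 0.3196, 0.0671]
tool_rot: [[-0.932, 0.363, 0.002], [0.363, 0.932, 0.001], [-0.001, 0.001, -1.0]]
contact_force: [-0.1, -2.3, 5.7]
gripper_width: 0.0169
```

Request:
apply_moves([
  [[0,0,0.01],[0,0,0],0.0],
  [[0,0,0.04],[0,0,0],0.0],
  [[0,0,0.09],[0,0,0],0.0],
  [[0,0,0.14],[0,0,0],0.0],
  [[0,0,0.18],[0,0,0],0.0],
  [[0,0,0.205],[0,0,0],0.0],
  [[0,0,0.205],[0,0,0],0.0],
  [[0,0,0.205],[0,0,0],0.0],
])

```text
t: 16.4
position: [0.5065, 0.3189, 0.2691]
tool_rot: [[-0.932, 0.363, -0.002], [0.363, 0.932, -0.002], [0.002, -0.002, -1.0]]
contact_force: [0.3, -0.2, -2.2]
gripper_width: 0.017
```

```bash
python3 - <<'E'
from h import *
tool(); s=r.get_state(); im,d,P,c=cam("wrist"); save("w7.png",im)
R=np.array(s["tool_rot"]); T=(P-s["position"])@R; x,y,z=T[...,0],T[...,1],T[...,2]
m=(abs(y)<.03)&(x>.0)&(x<.08)&(z>-.03)&(z<.085); q=T[m]
print(len(q)); 
for lo,hi,n in((-.02,-.007,"bar top"),(.03,.06,"foot top"),(.05,.08,"foot low")):
    b=q[(q[:,2]>lo)&(q[:,2]<hi)&(q[:,0]>.022)]
    if len(b)>20: print(n,len(b),"x",np.percentile(b[:,0],[1,99,100]).round(4),"y",np.percentile(b[:,1],[1,99]).round(4),"z",np.percentile(b[:,2],[5,50,95]).round(4))
f=q[(q[:,2]>.03)&(q[:,2]<.06)&(q[:,0]>.022)]
for a in(.03,.036,.042,.046):
    b=f[abs(f[:,0]-a)<.0015]; print(a,len(b),b[:,1].min().round(4) if len(b) else 0,b[:,1].max().round(4) if len(b) else 0,np.median(b[:,2]).round(4) if len(b) else 0)
E
```

```text
t 16.4 tcp [0.5065 0.3189 0.2691] yaw 158.7 z [-0.002 -0.002 -1.   ] j [0.56 0.44 0.34 1.48 0.   0.93] w 0.017 F [ 0.3 -0.2 -2.2]
15813
bar top 3271 x [0.0223 0.0414 0.0421] y [-0.0074  0.0099] z [-0.0119 -0.0107 -0.0079]
foot top 2852 x [0.0237 0.0477 0.0478] y [-0.0131  0.0143] z [0.0449 0.0461 0.0532]
foot low 372 x [0.0469 0.0478 0.0478] y [-0.0129  0.0135] z [0.0505 0.0577 0.0658]
0.03 189 -0.0135 0.0143 0.0461
0.036 406 -0.0134 0.0141 0.0459
0.042 417 -0.0132 0.0146 0.0459
0.046 553 -0.0135 0.0144 0.0464
```

View pics/w7.png

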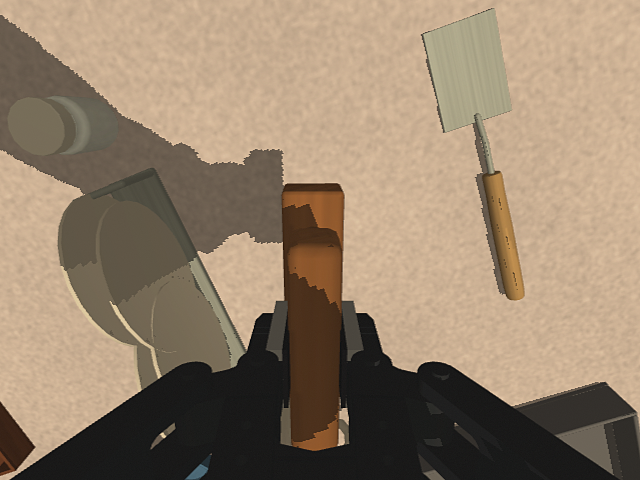

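The stamp is held level and centred in the gripper (foot end at row 185, offset under 1 mm), underside 68 mm below the TCP and about 50 mm above rack height. Carrying it over.

Request:
apply_moves([
  [[0.005,-0.04,0.01],[0,0,0.04],0.0],
  [[0.01,-0.09,0.01],[0,0,0.08],0.0],
  [[0.015,-0.14,0.01],[0,0,0.12],0.0],
  [[0.02,-0.19,0.01],[0,0,0.16],0.0],
  [[0.03,-0.24,0.01],[0,0,0.2],0.0],
  [[0.04,-0.29,0.01],[0,0,0.24],0.0],
  [[0.045,-0.34,0.01],[0,0,0.28],0.0],
  [[0.05,-0.39,0.01],[0,0,0.32],0.0],
])

```text
t: 17.45
position: [0.5564, -0.0722, 0.2787]
tool_rot: [[-0.999, 0.05, -0.004], [0.05, 0.999, 0.001], [0.004, 0.0, -1.0]]
contact_force: [0.9, -0.6, -2.3]
gripper_width: 0.0173
```

Request:
apply_moves([
  [[0.005,-0.05,0],[0,0,0.05],0.0],
  [[0.01,-0.1,0],[0,0,0.1],0.0],
  [[0.02,-0.15,0],[0,0,0.15],0.0],
  [[0.025,-0.2,0],[0,0,0.2],0.0],
  [[0.03,-0.24,0],[0,0,0.25],0.0],
  [[0.0335,-0.252,0],[0,0,0.262],0.0],
  [[0.0335,-0.252,-0.03],[0,0,0.262],0.0],
  [[0.0335,-0.252,-0.05],[0,0,0.262],0.0],
])

```text
t: 18.45
position: [0.5895, -0.3226, 0.2267]
tool_rot: [[-0.978, -0.208, -0.005], [-0.208, 0.978, 0.003], [0.004, 0.004, -1.0]]
contact_force: [0.1, -0.1, -2.2]
gripper_width: 0.017
```

Request:
apply_moves([
  [[0,0,-0.02],[0,0,0],0.0],
  [[0,0,-0.04],[0,0,0],0.0],
  [[0,0,-0.05],[0,0,0],0.0],
  [[0,0,-0.06],[0,0,0],0.0],
  [[0,0,-0.06],[0,0,0],0.0],
  [[0,0,-0.06],[0,0,0],0.0],
])

```text
t: 19.2
position: [0.5911, -0.3229, 0.1716]
tool_rot: [[-0.978, -0.209, 0.001], [-0.209, 0.978, -0.001], [-0.001, -0.001, -1.0]]
contact_force: [-0.1, -0.2, -2.6]
gripper_width: 0.0173
```

```bash
cat > chk.py <<'E'
from h import *
tool(); s=r.get_state(); im,d,P,c=cam("wrist"); save("chk%d.png"%int(s["t"]*100),im)
R=np.array(s["tool_rot"]); T=(P-s["position"])@R; x,y,z=T[...,0],T[...,1],T[...,2]; Z=P[...,2]
f=T[(abs(y)<.03)&(x>.022)&(x<.06)&(z>.03)&(z<.055)]
print("foot xmax",np.percentile(f[:,0],99).round(4),"y",np.percentile(f[:,1],[1,99]).round(4),"topz",np.median(f[:,2]).round(4))
q=T[(Z>.052)&(Z<.062)&(abs(y)<.045)&(x>.02)&(x<.075)&(abs(z-f[:,2].max())>-1)&(z>.055)]
print("rim n",len(q),"z",np.median(q[:,2]).round(4),"xmax",np.percentile(q[:,0],[99,99.8]).round(4))
for a in(.051,.055,.058,.06):
    b=q[abs(q[:,0]-a)<.0012][:,1]; print(a,len(b),(b.min().round(4),b.max().round(4),((b.min()+b.max())/2).round(4)) if len(b) else "")
rect(P,.050,.064,(.47,.72),(-.42,-.22),"rim+"); rect(P,.012,.021,(.47,.72),(-.42,-.22),"base")
E
python3 chk.py; ls pics
```

```text
t 19.2 tcp [ 0.5911 -0.3229  0.1716] yaw -167.96 z [ 0.001 -0.001 -1.   ] j [-0.5   0.63  0.4   1.34  0.   -0.71] w 0.0173 F [-0.1 -0.2 -2.6]
foot xmax 0.0471 y [-0.0137  0.0138] topz 0.0461
rim n 2643 z 0.1146 xmax [0.0627 0.0628]
0.051 98 (np.float64(-0.0284), np.float64(0.0294), np.float64(0.0005))
0.055 168 (np.float64(-0.0283), np.float64(0.0292), np.float64(0.0005))
0.058 386 (np.float64(-0.0282), np.float64(0.0292), np.float64(0.0005))
0.06 441 (np.float64(-0.0281), np.float64(0.0296), np.float64(0.0008))
rim+ 4777 [ 584.6 -323.9] [112.3  58.2] 12.0 [0.0546 0.0569 0.0581]
base 5972 [ 580.1 -325. ] [165.9  76.3] 12.0 [0.0157 0.017  0.0182]
c1.png
chk1920.png
scene0.png
top0.png
w1.png
w2.png
w3.png
w4.png
w5.png
w6.png
w7.png
```

Stamp to mouth: 1.5 mm off along x, 0.5 mm along y, gap 46 mm. I'll correct it and lower to a 15 mm gap.

Request:
apply_moves([
  [[-0.0014,0.0,-0.008],[0,0,0],0.0],
  [[-0.0014,0.0,-0.016],[0,0,0],0.0],
  [[-0.0014,0.0,-0.024],[0,0,0],0.0],
  [[-0.0014,0.0,-0.029],[0,0,0],0.0],
  [[-0.0014,0.0,-0.031],[0,0,0],0.0],
  [[-0.0014,0.0,-0.031],[0,0,0],0.0],
  [[-0.0014,0.0,-0.031],[0,0,0],0.0],
  [[-0.0014,0.0,-0.031],[0,0,0],0.0],
])

```text
t: 20.25
position: [0.5895, -0.3228, 0.1402]
tool_rot: [[-0.978, -0.209, 0.001], [-0.209, 0.978, -0.0], [-0.001, -0.0, -1.0]]
contact_force: [0.3, 0.0, -2.4]
gripper_width: 0.017
```

Request:
apply_moves([
  [[0,0,0],[0,0,0],0.0],
  [[0,0,0],[0,0,0],0.0],
  [[0,0,0],[0,0,0],0.0],
  [[0,0,0],[0,0,0],0.0],
])

```text
t: 20.75
position: [0.5893, -0.3227, 0.1398]
tool_rot: [[-0.978, -0.209, -0.0], [-0.209, 0.978, -0.0], [0.0, -0.0, -1.0]]
contact_force: [-0.0, 0.6, -2.6]
gripper_width: 0.0173
```

```bash
python3 chk.py; cd pics; python3 -c "
from PIL import Image" 2>/dev/null; ls -t | head -1; cd ..; python3 - <<'E'
from h import *
im,d,P,c=cam("scene"); save("sc_end.png",cv2.resize(im[130:330,120:460],(800,470)))
E
```

```text
t 20.75 tcp [ 0.5893 -0.3227  0.1398] yaw -167.96 z [-0. -0. -1.] j [-0.5   0.64  0.34  1.27 -0.   -0.71] w 0.0173 F [-0.   0.6 -2.6]
foot xmax 0.0471 y [-0.0137  0.0138] topz 0.0461
rim n 3295 z 0.0829 xmax [0.0609 0.061 ]
0.051 132 (np.float64(-0.0289), np.float64(0.029), np.float64(0.0001))
0.055 467 (np.float64(-0.0288), np.float64(0.0288), np.float64(-0.0))
0.058 548 (np.float64(-0.0285), np.float64(0.0287), np.float64(0.0001))
0.06 550 (np.float64(-0.029), np.float64(0.0285), np.float64(-0.0003))
rim+ 5556 [ 575.4 -325.7] [93.9 58.3] 12.1 [0.0544 0.0569 0.058 ]
base 6589 [ 571.5 -327. ] [148.7  76.4] 12.1 [0.0156 0.0169 0.0182]
chk2075.png
```

View pics/sc_end.png

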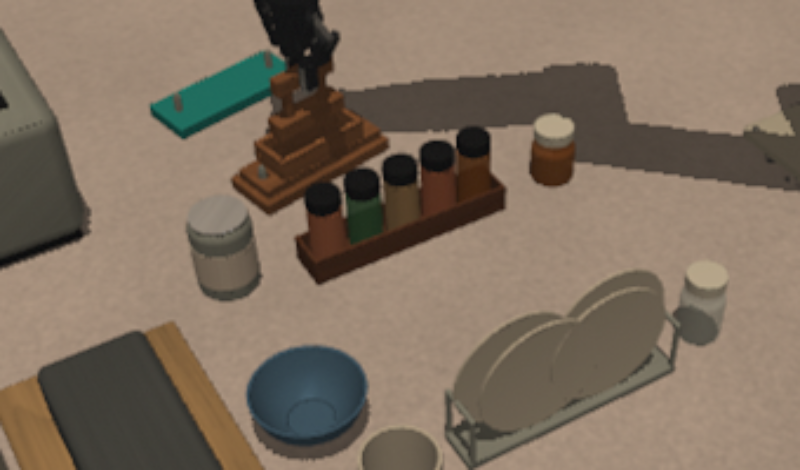

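The final picture shows the stamp held over the frame at (310,110), with racks and bystanders undisturbed. The stamp is centred within 0.5 mm and aligned, with a gap of about 15 mm. Handing in.

```bash
python3 -c "
from h import *
print(r.hand_in())"
```

```text
the job is handed in; nothing more can be done
None
```

The frame is seated on the brown base over both pins and released. I handed in with the stamp gripped, level and still above its mouth, at about 21 s of the 72 s allowed. `r.hand_in()` reports no verdict.

**Frame:** measured after release, its rim stood 40 mm above the base top. It was centred within about 1 mm of the base and turned within 0.1° of it.

**Stamp:** in the last check its underside was about 15 mm above the rim. It was centred within about 0.5 mm, aligned, and the gripper was still closed on the bar. The wrist force of about 2.6 N is roughly the stamp's own weight, so it is touching nothing below.

**Racks and bystanders:** no bump showed in the force readings, which I saw only at the end of each move. The bystanders in the final scene view stood where they began; the spatula was outside that crop, and I last saw it in place just after lifting the stamp.

No check failed. The only disagreements were 1 to 2 mm between wrist-camera readings and TCP poses. I handled these by measuring the base and the stamp relative to the frame before each final descent.

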